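Draw a sample panel from its rack and balance it on the dome

ROBOT

A 6-joint arm with a two-finger parallel gripper is mounted at the origin on a cart in front of the work surface, level with it; the furniture and walls round the work are solid. World frame = base frame: x ahead of the robot, y to its left, z up, the work surface at z = 0. Lengths are in m, angles in rad, forces in N, time in s.
With the tool pointing down it reaches from about 0.25 to 0.775 m from the base axis. Payload 4 kg.
Tool frame: the origin (TCP) lies at the very end of the fingers, on their centre line; the grasp point (between the pads) lies 19 mm behind it; z points along the fingers, y is the line along which they close (so a half turn about z gives the same grasp; the last joint's range is limited). The gripper opens to 94 mm and grips with 3 to 60 N. Pads are 16 mm wide; open, the fingers measure 119 mm over their backs; the gripper's body (75 mm by 177 mm) begins 78 mm behind the grasp point.
Start: joints at [1.045, 0.087, 1.371, -0, 1.684, -0.103], TCP at [0.226, 0.502, 0.175] pointing down, gripper open.
Joint ranges: [-3.1, 3.1], [-0.76, 2.03], [0.27, 2.55], [-1.08, 4.22], [0.17, 2.65], [-2.57, 2.57]. Speed limits (rad/s): [2.79, 2.79, 3.14, 3.14, 3.14, 3.14].

INTERFACE

Orientations are given as [roll, pitch, yaw] about the fixed x, y, z axes, in that order (R = Rz(yaw) Ry(pitch) Rx(roll)).
In Python, from bench import robot gives the robot as it stands. The module is installed in compiled form; this text tells all that it offers.
- The arm moves only by the tool move_arm, never from a script. Its argument "deltas" is one flat list of numbers, 7 for each row, row after row: the turn, a rotation vector about the tool's x, y, z in rad, then the shift along the tool's x, y, z in cm, then the closure, from -1 (fully open) to 1 (shut). A call has 1 to 8 rows; each row is the pose to reach, as a shift and turn from the pose commanded when the call began, along the tool's axes at that moment; what a row does not reach only later rows make up. A row lasts 1/10 s, in which the tool goes at most 50 mm and 8.59 degrees, less where a joint would pass 70% of its speed; a pose out of reach is approached as far as the arm can. A call with a gripper value outside its range is refused whole. The fingers move at their own pace and stop on an object; the grip force is fixed at half the most. Time passes only in rows, so rows that repeat a pose let the fingers close. It gives the time, the measured TCP pose, the force, the opening and the grip force at its end, in the units of the state.
- robot.get_obs(): the state, without advancing time (a new reading comes with each control period).
- robot.snapshot(name): name is "side" or "top"; returns a dict with "image" (400x640x3 uint8, red, green, blue), "depth" (400x640 float32, m along the optical axis (not along the pixel's ray), 0 where there is no reading), "fov_y" (degrees; the focal length in pixels is half the picture's height over the tangent of half this angle, whatever the lens; pixels are square), "cx", "cy" (the principal point, pixels), "D" ([k1, k2, p1, p2, k3] as OpenCV has them; the pictures are not rectified), "origin" and "orientation" of the camera in the world. Camera axes: x right, y up, looking along -z (the intrinsics and any distortion apply to the point x, -y, -z); pixel columns grow to the right and rows downward; lengths in m; the calibration is good to about 2 mm. A picture is of the moment at which its call begins.
- robot.close_job(): hands the job in; it is judged then, once.
The state is a dict: "time": time; "joint_positions": joint angles; "qvel": joint speeds; "joint_torque": joint torques, N m; "tool_pos": TCP position; "ee_rot": TCP orientation; "wrist_force": force on the tool from outside, world axes, zero at the start; "wrist_torque": the same for the moment, N m; "width": finger opening in m; "finger_force": force on a finger pad.
Only numpy, scipy, OpenCV 4.12 (cv2) and the standard library are available. Lean on these libraries where they do the work, as an engineer would, in place of code of your own. Each camera call takes 0.05 s, during which the arm holds its last target. There are 200 camera calls.

TASK

Slide the blue sample panel straight up out of its slot in the wooden rack, then lay it flat and balanced, centred and nearly level, on top of the grey dome so that all its edges are free for varnishing, and let go. Set it down gently, without banging it on the dome; the sloping wooden rest is there for changing your grip from its top edge to its long sides. Leave the red and yellow panels in their slots and do not disturb the jars, the glue bottle or the tape roll.

Things in the scene. Friction and masses are not known exactly. Their poses are not given: they have to be found in the camera images.
- rack: fixed wooden rack, base board 175 (its x) x 100 (its y) x 12 mm, origin at the centre of its underside, z up. On the board three open-topped slots, side by side along its x at -50, 0 and +50 mm; each slot is 11 mm wide (x), 64 mm long (y) between end pieces, its floor 12 mm above the table and its rim 72 mm above the table; the slot walls are 6 mm thick and 76 mm long.
- blue_panel: loose rigid panel with wooden edges and blue painted faces, 8 mm thick (its x), 60 mm wide (its y), 150 mm long (its z), about 0.12 kg. Origin at the centre of its lower short edge as it stands in a slot of the rack, z up along its length; its top edge is 150 mm along z, 90 mm above the slot's rim.
- blue_panel_center (a point): the blue panel's centre: 75 mm along its z from its origin, mid thickness and mid width; same axes as the panel.
- red_panel: same panel with red faces, standing in another slot; origin and axes as the blue one. To be left in its slot.
- yellow_panel: same panel with yellow faces, standing in another slot; origin and axes as the blue one. To be left in its slot.
- rest: fixed wooden rest, base board 110 (its x) x 80 (its y) x 10 mm, origin at the centre of its underside, z up. A sloping face, 46 mm wide (y) and 98 mm long, rises at 45 degrees towards its +x from a low ledge at its foot, 8 mm high and square to the face. A panel lying on it overhangs the upper end by 52 mm and each side by 7 mm.
- rest_foot (a point): the corner where the rest's sloping face meets its ledge, mid width: at x = -36, z = 24 mm in the rest's frame; same axes as the rest. From here the face runs 98 mm along (x, z) = (0.707, 0.707).
- dome: fixed grey dome, a ball of 60 mm radius cut flat below, centre 20 mm and top 80 mm above the table, on a dark wooden disc of 144 mm diameter, 10 mm high. Origin at the centre of its underside, z up. It is grippy, but a panel laid off centre rolls to a slope of about 1 degree per mm.
- dome_top (a point): the topmost point of the dome, 80 mm above the table, axes as the dome.
- water_jar: clear glass jar, 93 mm wide, 83 mm high; loose bystander, origin at the centre of its underside.
- glue_bottle: white glue bottle with nozzle, 50 mm wide, 140 mm high; loose bystander, origin at the centre of its underside.
- blue_jar: open blue jar, 57 mm wide, 64 mm high; loose bystander, origin at the centre of its underside.
- tape: roll of tan masking tape lying flat, 110 mm wide, 24 mm high; loose bystander, origin at the centre of its underside.
There are look-alikes about, which are no part of the job. Leave any purple look-alike of the blue_panel alone.

How it is judged:
On the way:
1. the blue panel has been drawn up clear of its slot, still upright over the rack (z of blue_panel in the frame of rack above 0.075 m and angle between blue_panel's own z axis and vertical below 0.3 rad and horizontal distance between blue_panel and rack below 0.09 m), for 0.1 s.
At the end, for the whole second after the job is handed in: The blue panel lies on the dome, either face up, its centre within 20 mm of the dome's top, level within 12 degrees, resting on it (centre 76 to 92 mm above the table) and still, released (horizontal distance between blue_panel_center and dome_top below 0.02 m and z of blue_panel_center in the frame of dome between 0.076 and 0.092 m and (angle between blue_panel's own x axis and vertical below 0.21 rad or angle between blue_panel's own x axis and vertical above 2.93 rad) and contact force between blue_panel and dome above 0.3 N and linear speed of blue_panel below 0.03 m/s and angular speed of blue_panel below 0.4 rad/s); the robot touches nothing.
It fails at once if the blue panel is banged or pressed on the dome (over 20 N) (contact force between blue_panel and dome above 20 N).
It fails at once if the red or the yellow panel is drawn out or shoved (moved over 15 mm) (distance of any of red_panel, yellow_panel from where it was at the start of the episode above 0.015 m).
It fails at once if a jar, the glue bottle or the tape roll is disturbed (moved over 25 mm) (distance of any of water_jar, glue_bottle, blue_jar, tape from where it was at the start of the episode above 0.025 m).
It also fails if it takes over 64 s, if anything falls off the work surface, if the arm or the gripper's body presses on something with over 40 N, if the wrist force passes 120 N, or if a joint passes its speed limit or range.

## Working session

There is one attempt and no reset: what is moved stays moved. The work goes in short steps, Python scripts to look and compute and a tool call to move; the robot and the scene stay as the last step left them, time stands still between calls to the robot, and variables do not carry over. Pictures are saved under pics/ and viewed, at most 10 in all, crops included, and the job is handed in when it is done.

Besides the shell and the picture viewer there is one more tool, called after "Call:" as name(argument=value, ...), one argument or row to a line, values as JSON. move_arm: Moves the arm, as the interface text tells. Its arguments: {"type":"object","properties":{"deltas":{"type":"array","items":{"type":"number"}}},"required":["deltas"]}

```bash
mkdir -p pics; cat > h.py <<'E'
import numpy as np, cv2
from scipy.spatial.transform import Rotation as R
from bench import robot
def snap(n,f=None):
    s=robot.snapshot(n)
    if f: cv2.imwrite('pics/'+f,s['image'][...,::-1])
    return s
def cloud(s):
    h,w=s['depth'].shape
    f=h/2/np.tan(np.radians(s['fov_y'])/2)
    K=np.array([[f,0,s['cx']],[0,f,s['cy']],[0,0,1.]])
    u,v=np.meshgrid(np.arange(w),np.arange(h))
    p=np.stack([u,v],-1).reshape(-1,1,2).astype(np.float64)
    n=cv2.undistortPoints(p,K,np.array(s['D'],float)).reshape(h,w,2)
    d=s['depth']
    c=np.stack([n[...,0]*d,-n[...,1]*d,-d],-1)
    o=np.array(s['orientation'])
    M=R.from_euler('xyz',o).as_matrix() if o.shape==(3,) else (o if o.shape==(3,3) else None)
    P=c@M.T+np.array(s['origin']); P[d==0]=np.nan
    return P
E
python3 - <<'E'
from h import *
for n in('side','top'):
    s=snap(n,n+'0.png'); print(n,s['fov_y'],s['cx'],s['cy'],s['D'],s['origin'],s['orientation'])
    np.savez(n+'0.npz',P=cloud(s),im=s['image'])
print(robot.get_obs())
E
```

```text
side 51.98929263545823 320.6377950560607 199.4351869047137 [-0.06981875  0.          0.          0.          0.        ] [0.80906659 0.58929541 0.84128467] [ 6.74345618e-01 -1.40495216e-03  2.66981973e+00]
top 45.357059213710585 320.8582662202589 200.16815824063355 [-0.09918066  0.          0.          0.          0.        ] [0.34165608 0.0849252  1.39525358] [ 0.15035642 -0.03119927 -1.56097009]
{'time': 0.1, 'joint_positions': array([ 1.04490199e+00,  8.78361278e-02,  1.37208961e+00,  8.79997089e-06,
        1.68362907e+00, -1.03107696e-01]), 'qvel': array([ 0.00017707, -0.00114116, -0.0036168 ,  0.00085639, -0.0006441 ,
       -0.00093997]), 'joint_torque': array([ 2.28758749e-03, -3.41251659e+01, -3.03301978e+01,  7.19751441e-02,
        3.04273772e-02, -1.12725568e-04]), 'tool_pos': array([0.22538742, 0.50107973, 0.17395273]), 'ee_rot': array([-3.13964182e+00, -2.10654263e-04,  2.71880679e+00]), 'wrist_force': array([-0.47778997,  0.65367753, -0.46931465]), 'wrist_torque': array([ 0.01652421, -0.00199903, -0.00710067]), 'finger_force': 0.0, 'width': 0.09405224702518446}
```

View pics/side0.png

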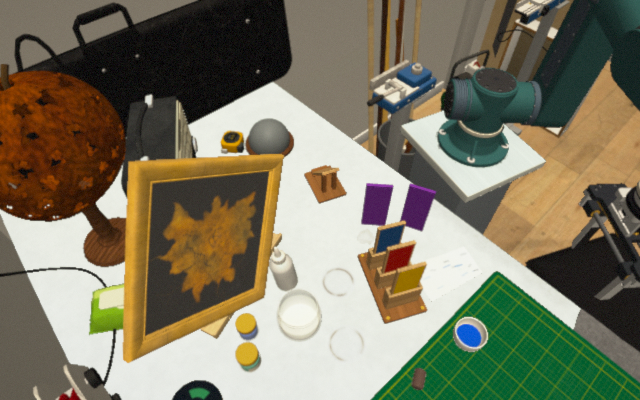

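View pics/top0.png

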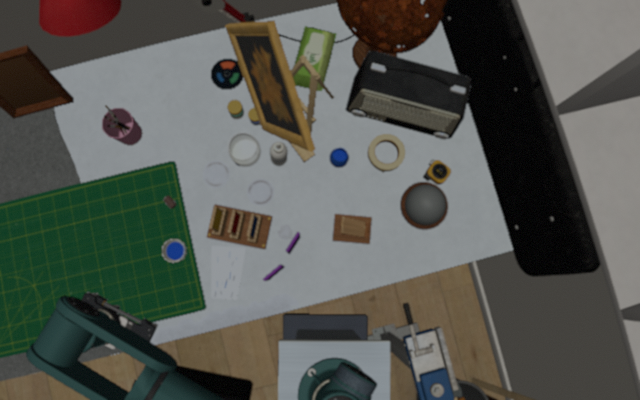

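The side view shows the rack (395,280) with the blue panel farthest back at (388,237), the rest at (325,183), the dome at (268,138), and purple look-alikes at (377,205) and (418,207). In the top view the rack is at (240,227), blue slot at (254,230), rest (352,229) and dome (425,205).

```bash
python3 - <<'E'
from h import *
T=np.load('top0.npz');S=np.load('side0.npz')
from scipy.optimize import least_squares
for nm,A,(u0,u1,v0,v1) in(('top',T,(405,445,185,225)),('side',S,(252,285,120,148))):
    P=A['P'][v0:v1,u0:u1].reshape(-1,3); P=P[(P[:,2]>.03)&(P[:,2]<.1)]
    r=least_squares(lambda c:np.linalg.norm(P-c,axis=1)-.06,[*P[:,:2].mean(0),.02],loss='soft_l1',f_scale=.002)
    print(nm,'dome',r.x,len(P),P[:,2].max())
for nm,A,(u0,u1,v0,v1) in(('top',T,(200,280,195,260)),('side',S,(350,440,215,325))):
    P=A['P'][v0:v1,u0:u1].reshape(-1,3); I=A['im'][v0:v1,u0:u1].reshape(-1,3).astype(int)
    m=(P[:,2]>.004)&(P[:,2]<.02)&(I[:,0]>I[:,2]+25)
    rc=cv2.minAreaRect((P[m,:2]*1000).astype(np.float32)); print(nm,'rack',rc,m.sum())
    m=(P[:,2]>.14)&(P[:,2]<.18)
    print('tops',[ (P[k,:2].mean(0).round(4),P[k,2].max().round(4),k.sum()) for k in [m&(I[:,2]>I[:,0]+25)&(I[:,1]>I[:,0]), m&(I[:,0]>I[:,1]*2),m&(I[:,0]>100)&(I[:,2]<I[:,1]*.5)] if k.sum()])
    if nm=='side':
      for n,k in (('blue',(I[:,2]>I[:,0]+40)&(I[:,1]>I[:,0])),('red',(I[:,0]>I[:,1]*2.5)),('yel',(I[:,2]<I[:,1]*.4)&(I[:,0]<I[:,1]*1.5))):
        Q=P[k&(P[:,2]>.09)&(P[:,2]<.17)]; c=Q.mean(0); w=np.linalg.svd(Q-c,full_matrices=False)[2]
        print(n,len(Q),c.round(4),Q.min(0).round(3),Q.max(0).round(3),'normal',w[2].round(3))
for nm,A,(u0,u1,v0,v1) in(('top',T,(322,385,205,255)),('side',S,(298,352,158,208))):
    P=A['P'][v0:v1,u0:u1].reshape(-1,3); I=A['im'][v0:v1,u0:u1].reshape(-1,3).astype(int)
    m=(P[:,2]>.005)&(P[:,2]<.13)&(I[:,0]>I[:,2]+20)
    print(nm,'rest base',cv2.minAreaRect((P[m&(P[:,2]<.014),:2]*1000).astype(np.float32)),'all',cv2.minAreaRect((P[m,:2]*1000).astype(np.float32)))
    for z in(.03,.05,.07,.085):
        k=m&(abs(P[:,2]-z)<.01); print(z,k.sum(),P[k].mean(0).round(4) if k.any() else 0)
    print(P[m,2].max())
a=cv2.resize(cv2.imread('pics/side0.png')[150:330,290:450],None,fx=3.2,fy=3.2,interpolation=3)
cv2.imwrite('pics/crop.png',a)
E
```

```text
top dome [ 0.5412623  -0.26259646  0.02014927] 1256 0.08623461573102742
side dome [ 0.5422869  -0.26455337  0.021215  ] 873 0.08455879038954495
top rack ((471.86126708984375, 279.4020690917969), (168.79568481445312, 94.63163757324219), 79.23333740234375) 793
tops [(array([0.4726, 0.2742]), np.float64(0.1525), np.int64(12))]
side rack ((451.9010925292969, 250.14532470703125), (240.1147918701172, 131.92416381835938), 80.02806091308594) 1190
tops [(array([0.4647, 0.2335]), np.float64(0.1589), np.int64(98)), (array([0.4744, 0.2828]), np.float64(0.1595), np.int64(114)), (array([0.4824, 0.3179]), np.float64(0.1643), np.int64(185))]
blue 329 [0.4646 0.2335 0.1248] [0.442 0.229 0.091] [0.488 0.239 0.157] normal [-0.188 -0.982  0.003]
red 364 [0.4742 0.2828 0.1254] [0.449 0.277 0.09 ] [0.499 0.289 0.159] normal [-0.193 -0.981 -0.003]
yel 366 [0.4835 0.3314 0.1267] [0.456 0.326 0.091] [0.51  0.336 0.162] normal [ 0.167  0.986 -0.022]
top rest base ((470.45745849609375, -46.922996520996094), (105.40890502929688, 76.3431625366211), 85.68496704101562) all ((470.45745849609375, -46.922996520996094), (105.40890502929688, 76.3431625366211), 85.68496704101562)
0.03 133 [ 0.466  -0.0785  0.0297]
0.05 106 [ 0.4684 -0.0565  0.05  ]
0.07 107 [ 0.4691 -0.0363  0.0704]
0.085 134 [ 0.471  -0.0204  0.0854]
0.09858507421857987
side rest base ((471.6500549316406, -47.166099548339844), (111.55223846435547, 79.72718811035156), 85.73468780517578) all ((471.6500549316406, -47.166099548339844), (111.55223846435547, 79.72718811035156), 85.73468780517578)
0.03 118 [ 0.4726 -0.0586  0.0293]
0.05 72 [ 0.4748 -0.0313  0.05  ]
0.07 76 [ 0.4768 -0.0251  0.0691]
0.085 88 [ 0.4763 -0.0172  0.0877]
0.09492480237185141
```

View pics/crop.png

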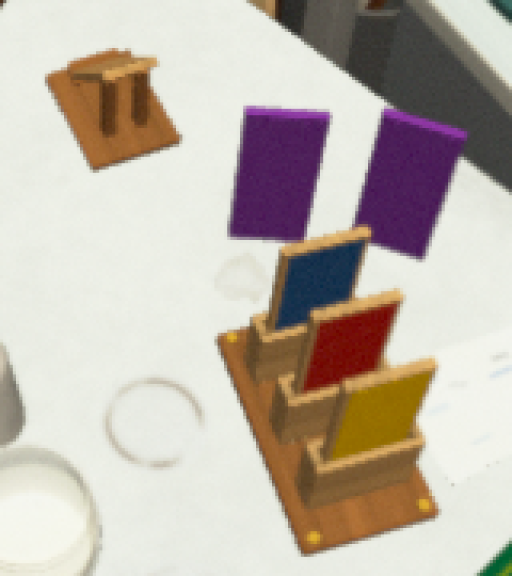

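The crop shows the rest's sloping face rising to the right (towards world +y, the rack), on posts. Both purple panels stand between the rest and the rack. I need their extents for clearance.

```bash
cat >> h.py <<'E'
def goto(p,Rm):
    o=robot.get_obs(); R0=R.from_euler('xyz',o['ee_rot'])
    print('rv',(R0.inv()*R.from_matrix(Rm)).as_rotvec().round(3),'cm',(R0.inv().apply(np.array(p)-o['tool_pos'])*100).round(2))
def frame(z,y):
    z=np.array(z,float);z/=np.linalg.norm(z);y=np.array(y,float);y-=z*(y@z);y/=np.linalg.norm(y)
    return np.stack([np.cross(y,z),y,z],1)
v=np.array([.19,.982,0]);u=np.array([.075,.997,0]);Z=np.array([0,0,1.])
foot=np.array([.4685,-.083,.024]); dome=np.array([.5418,-.2635,.08])
E
python3 - <<'E'
from h import *
for n in('side','top'):
    A=np.load(n+'0.npz');P=A['P'];I=A['im'].astype(int)
    m=(I[...,2]>I[...,1]+30)&(I[...,0]>I[...,1]+20)
    _,l,st,_=cv2.connectedComponentsWithStats(m.astype(np.uint8))
    for i in range(1,len(st)):
        if st[i,4]>30:
            Q=P[l==i];print(n,st[i],np.nanpercentile(Q,[3,97],axis=0).round(3).tolist())
goto([.4635,.230,.24],frame(-Z,v))
E
```

```text
side [362 183  31  42 990] [[0.402, 0.109, 0.012], [0.447, 0.137, 0.151]]
side [ 401  184   35   46 1012] [[0.326, 0.153, 0.012], [0.362, 0.193, 0.151]]
top [287 233  12  19  66] [[0.399, 0.107, 0.113], [0.441, 0.132, 0.154]]
top [264 265  18  15  62] [[0.324, 0.152, 0.102], [0.358, 0.19, 0.156]]
rv [-0.002 -0.    -0.232] cm [-32.84 -14.96  -6.58]
```

Call:
move_arm(
  deltas=[0,0,-0.03,-2,-1,-2.5,0.2,0,0,-0.06,-5.5,-2.5,-5,0.2,0,0,-0.1,-10,-4.5,-7,0.2,0,0,-0.13,-14.5,-6.5,-7,0.2,0,0,-0.16,-19,-8.5,-7,0.2,0,0,-0.19,-23.5,-10.5,-7,0.2,0,0,-0.22,-28,-12.5,-7,0.2,0,0,-0.232,-32,-14.2,-7,0.2],
)

```text
time: 0.9
tool_pos: [0.4603, 0.2386, 0.2445]
ee_rot: [-3.141, -0.0, 2.951]
wrist_force: [1.3, 0.2, -0.1]
width: 0.0382
finger_force: 0.0
```

Call:
move_arm(
  deltas=[0,0,0,-1.5,-0.5,0,0.25,0,0,0,-1.5,-0.5,0,0.25],
)

```text
time: 1.1
tool_pos: [0.474, 0.2319, 0.2439]
ee_rot: [-3.141, -0.002, 2.947]
wrist_force: [-0.3, 0.3, -0.7]
width: 0.0352
finger_force: 0.0
```

```bash
python3 - <<'E'
from h import *
o=robot.get_obs();print(o['time'],o['joint_positions'].round(2),o['width'],o['tool_pos'])
goto([.4714,.2285,.19],frame(-Z,v))
E
```

```text
1.1 [ 0.35  0.04  1.29  0.    1.82 -1.03] 0.03515873631069729 [0.47400571 0.23187027 0.24387044]
rv [-0.001 -0.002 -0.003] cm [ 0.18 -0.38  5.39]
```

Call:
move_arm(
  deltas=[0,0,0,0.2,-0.4,2,0.25,0,0,0,0.2,-0.4,4,0.25,0,0,0,0.2,-0.4,6.5,0.25,0,0,0,0.2,-0.4,9,0.25,0,0,0,0.2,-0.4,10.7,0.25,0,0,0,0.2,-0.4,10.7,0.25],
)

```text
time: 1.7
tool_pos: [0.467, 0.2305, 0.1348]
ee_rot: [-3.139, -0.006, 2.953]
wrist_force: [-0.6, -0.7, -0.1]
width: 0.0352
finger_force: 0.0
```

```bash
python3 - <<'E'
from h import *
s=snap('side'); cv2.imwrite('pics/c1.png',cv2.resize(s['image'][130:330,290:480,::-1],None,fx=3,fy=3,interpolation=3))
E
```

```text
(no output)
```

View pics/c1.png

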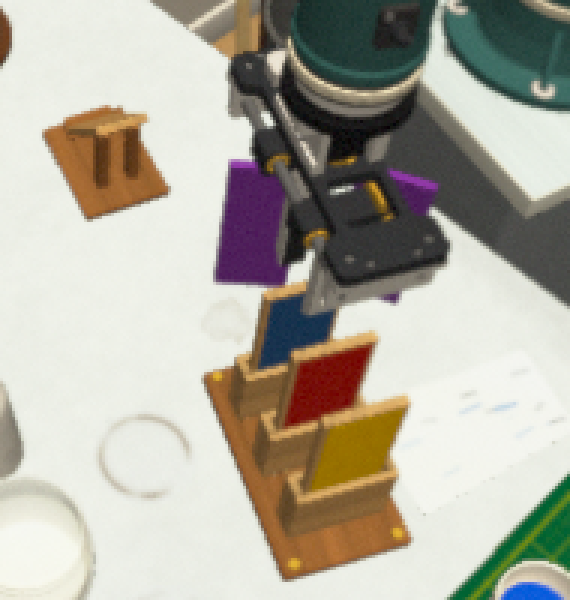

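The fingers straddle the blue panel's top edge near (310,290), clear of red. I'll shift slightly towards +x, close and lift.

Call:
move_arm(
  deltas=[0,0,0,-0.5,0,0,0.25,0,0,0,-0.5,0,0,1,0,0,0,-0.5,0,0,1,0,0,0,-0.5,0,0,1,0,0,0,-0.5,0,0,1,0,0,0,-0.5,0,0,1,0,0,0,-0.5,0,0,1,0,0,0,-0.5,0,0,1],
)

```text
time: 2.55
tool_pos: [0.4752, 0.2285, 0.138]
ee_rot: [3.142, -0.0, 2.951]
wrist_force: [0.7, -0.8, -0.3]
width: 0.0003
finger_force: 0.0
```

Call:
move_arm(
  deltas=[0,0,0,0,0,-0.5,1,0,0,0,0,0,-1.5,1,0,0,0,0,0,-2.5,1,0,0,0,0,0,-3.5,1,0,0,0,0,0,-4.5,1,0,0,0,0,0,-6,1,0,0,0,0,0,-7.5,1,0,0,0,0,0,-9,1],
)

```text
time: 3.35
tool_pos: [0.4754, 0.2286, 0.2297]
ee_rot: [3.141, 0.001, 2.951]
wrist_force: [0.7, -0.7, -0.2]
width: 0.0007
finger_force: 0.0
```

Call:
move_arm(
  deltas=[0,0,0,0,0,0,1,0,0,0,0,0,-1.5,1,0,0,0,0,0,-3,1,0,0,0,0,0,-4.5,1,0,0,0,0,0,-6,1,0,0,0,0,0,-7.5,1,0,0,0,0,0,-9,1,0,0,0,0,0,-9,1],
)

```text
time: 4.15
tool_pos: [0.4758, 0.2288, 0.32]
ee_rot: [3.14, 0.003, 2.951]
wrist_force: [0.3, 1.0, 0.2]
width: 0.0006
finger_force: 0.0
```

```bash
python3 - <<'E'
from h import *
s=snap('side'); cv2.imwrite('pics/c2.png',cv2.resize(s['image'][80:330,270:480,::-1],None,fx=2.4,fy=2.4,interpolation=3))
o=robot.get_obs();print(o['time'],o['joint_positions'].round(2),o['tool_pos'])
# tool pose on rest, TCP 125mm up slope from foot
n=(-u+Z)/2**.5; t=(u+Z)/2**.5
print(n,t)
F=frame(-t,-n); w=np.array([.997,-.075,0])
goto(foot+t*.129+n*.006+w*.008+Z*.15,F)
print(F)
E
```

```text
4.2 [ 0.34  0.05  1.12  0.    1.96 -1.04] [0.47554889 0.22864036 0.31858414]
[-0.05303301 -0.70498546  0.70710678] [0.05303301 0.70498546 0.70710678]
rv [ 0.785 -0.044 -0.11 ] cm [ -5.   -22.01   4.9 ]
[[-9.97182501e-01  5.30475704e-02 -5.30378618e-02]
 [ 7.50137288e-02  7.05179035e-01 -7.05049976e-01]
 [ 6.93889390e-18 -7.07042066e-01 -7.07171490e-01]]
```

View pics/c2.png

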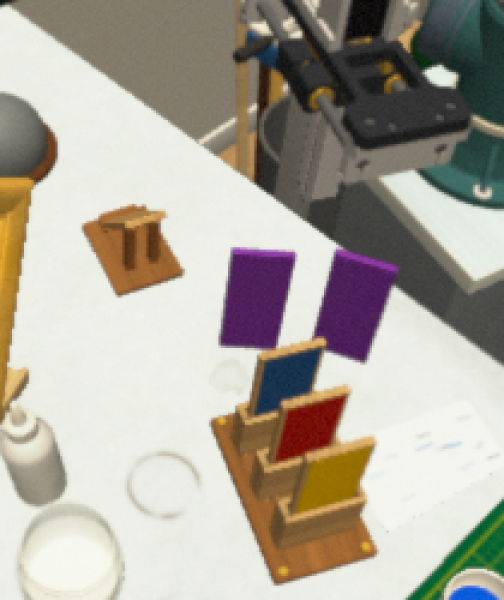

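The fingers closed beside the panel: it still stands in its slot at (290,375) and nothing moved. I'll locate the fingertip (about (318,190) in this crop) in the cloud to check the hand-eye offset.

```bash
python3 - <<'E'
from h import *
o=robot.get_obs();tp=o['tool_pos'];print(tp,o['width'])
for n in('side','top'):
    s=snap(n);P=cloud(s)
    m=(np.linalg.norm(P[...,:2]-tp[:2],axis=-1)<.07)&(P[...,2]>.25)&(P[...,2]<.37)
    Q=P[m];print(n,len(Q),'min',Q.min(0).round(4) if len(Q) else 0)
    if n=='side':
        for a in np.arange(.25,.37,.01):
            k=Q[(Q[:,2]>=a)&(Q[:,2]<a+.01)]
            if len(k): print(a.round(2),len(k),np.percentile(k,[3,50,97],axis=0)[:,:2].round(3).tolist())
        I=s['image'].astype(int);m=(I[...,2]>I[...,0]+40)&(I[...,1]>I[...,0])&(P[...,1]<.26)&(P[...,1]>.2)&(P[...,2]>.05)
        print('blue',np.nanpercentile(P[m],[3,50,97],axis=0).round(3))
E
```

```text
[0.47554889 0.22864036 0.31858414] 0.0003367235530825076
side 108 min [0.4681 0.216  0.3497]
0.34 1 [[0.482, 0.225], [0.482, 0.225], [0.482, 0.225]]
0.35 27 [[0.472, 0.218], [0.484, 0.229], [0.486, 0.241]]
0.36 80 [[0.469, 0.217], [0.482, 0.238], [0.486, 0.242]]
blue [[0.443 0.229 0.081]
 [0.467 0.233 0.122]
 [0.486 0.238 0.153]]
top 0 min 0
```

```bash
python3 - <<'E'
from h import *
s=robot.snapshot('side'); f=200/np.tan(np.radians(s['fov_y'])/2)
K=np.array([[f,0,s['cx']],[0,f,s['cy']],[0,0,1.]]); M=R.from_euler('xyz',s['orientation']).as_matrix()
def proj(p):
    c=M.T@(np.array(p)-s['origin']); c=np.array([c[0],-c[1],-c[2]])
    return cv2.projectPoints(c.reshape(1,1,3),np.zeros(3),np.zeros(3),K,np.array(s['D'],float))[0].ravel().round(1)
t=robot.get_obs()['tool_pos']
for dz in(0,.01,.02,.03,.04): print(dz,proj(t+[0,0,dz]))
print('c1',proj([.467,.2305,.135]),proj([.467,.2305,.165]))
im=s['image'];d=s['depth']
u0,v0=proj(t).astype(int); print(im[v0-22:v0+6:2,u0].tolist()); print(d[v0-22:v0+6:2,u0].round(3))
print('base check: table z median',np.nanmedian(cloud(s)[150:330,290:480,2]))
E
```

```text
0 [397.7 175.1]
0.01 [398.6 171.2]
0.02 [399.5 167.1]
0.03 [400.4 163. ]
0.04 [401.3 158.8]
c1 [388.5 233.2] [390.4 224.9]
[[104, 102, 90], [102, 96, 89], [98, 93, 84], [91, 87, 77], [98, 94, 85], [102, 96, 86], [89, 85, 77], [88, 83, 75], [83, 80, 72], [96, 95, 88], [236, 238, 229], [239, 241, 232], [238, 241, 232], [239, 241, 233]]
[0.662 0.668 0.673 0.669 0.673 0.673 1.569 1.577 1.595 1.601 1.135 1.131
 1.128 1.125]
base check: table z median 0.0012975247256949984
```

Fingertips truly sit about 30 mm behind the reported TCP (seen at z≈0.349 vs 0.319 reported; x, y agree). I'll compensate along the tool axis and retry, deeper.

Call:
move_arm(
  deltas=[0,0,0,0.3,0,0,0.2,0,0,0,0.3,0,3,0.2,0,0,0,0.3,0,6,0.2,0,0,0,0.3,0,9,0.2,0,0,0,0.3,0,12,0.2,0,0,0,0.3,0,14,0.2,0,0,0,0.3,0,14,0.2],
)

```text
time: 5.05
tool_pos: [0.4695, 0.2282, 0.1735]
ee_rot: [-3.137, -0.008, 2.951]
wrist_force: [0.0, -0.4, -0.2]
width: 0.0375
finger_force: 0.0
```

Call:
move_arm(
  deltas=[0,0,0,0,0,1.5,0.2,0,0,0,0,0,3,0.2,0,0,0,0,0,4.5,0.2,0,0,0,0,0,6,0.2,0,0,0,0,0,7.1,0.2,0,0,0,0,0,7.1,0.2],
)

```text
time: 5.65
tool_pos: [0.4709, 0.2286, 0.1045]
ee_rot: [-3.139, -0.004, 2.951]
wrist_force: [-1.3, 0.2, -0.4]
width: 0.0376
finger_force: 0.0
```

Call:
move_arm(
  deltas=[0,0,0,0,0,0,1,0,0,0,0,0,0,1,0,0,0,0,0,0,1,0,0,0,0,0,0,1,0,0,0,0,0,0,1,0,0,0,0,0,0,1],
)

```text
time: 6.25
tool_pos: [0.4727, 0.229, 0.1077]
ee_rot: [3.141, 0.001, 2.951]
wrist_force: [-0.0, -1.0, 2.1]
width: 0.0077
finger_force: 30.0
```

Gripped at 7.7 mm. Lifting.

Call:
move_arm(
  deltas=[0,0,0,0,0,-0.5,1,0,0,0,0,0,-1.5,1,0,0,0,0,0,-3,1,0,0,0,0,0,-4.5,1,0,0,0,0,0,-6,1,0,0,0,0,0,-7.5,1,0,0,0,0,0,-9,1,0,0,0,0,0,-10,1],
)

```text
time: 7.05
tool_pos: [0.4728, 0.2293, 0.2092]
ee_rot: [3.14, 0.002, 2.951]
wrist_force: [0.3, 0.4, -0.6]
width: 0.0079
finger_force: 30.0
```

Call:
move_arm(
  deltas=[0,0,0,0,0,-1,1,0,0,0,0,0,-3,1,0,0,0,0,0,-5,1,0,0,0,0,0,-7,1,0,0,0,0,0,-9,1,0,0,0,0,0,-10,1,0,0,0,0,0,-10,1],
)

```text
time: 7.75
tool_pos: [0.4728, 0.2293, 0.3086]
ee_rot: [3.14, 0.003, 2.951]
wrist_force: [0.0, 0.9, -0.3]
width: 0.0079
finger_force: 30.0
```

```bash
cat >> h.py <<'E'
n=(-u+Z)/2**.5; t=(u+Z)/2**.5; w=np.array([.997,-.075,0])
def blue(s,P,zmin=.02):
    I=s['image'].astype(int);return P[(I[...,2]>I[...,0]+35)&(I[...,1]>I[...,0]+10)&(I[...,2]>60)&(P[...,2]>zmin)&(P[...,0]>.3)&(P[...,0]<.7)&(P[...,1]<.35)]
E
python3 - <<'E'
from h import *
s=snap('side'); P=cloud(s);B=blue(s,P,.07)
print('blue',len(B),np.percentile(B,[2,50,98],axis=0).round(3).tolist())
cv2.imwrite('pics/c3.png',cv2.resize(s['image'][60:310,270:480,::-1],None,fx=2.4,fy=2.4,interpolation=3))
print(robot.get_obs()['joint_positions'].round(2),robot.get_obs()['tool_pos'])
F=frame(-t,-n)
# TCP reading is 30mm beyond real tip; tip 125mm up slope (25 past edge), gap 4mm
goto(foot+t*(.150+.004-.025-.030)+n*.008+w*.006+Z*.15,F)
E
```

```text
blue 1006 [[0.442, 0.23, 0.224], [0.465, 0.235, 0.286], [0.488, 0.239, 0.344]]
[ 0.34  0.04  1.16  0.    1.94 -1.04] [0.4724123  0.22917196 0.30716377]
rv [ 0.785 -0.045 -0.11 ] cm [ -5.39 -24.27   5.74]
```

View pics/c3.png

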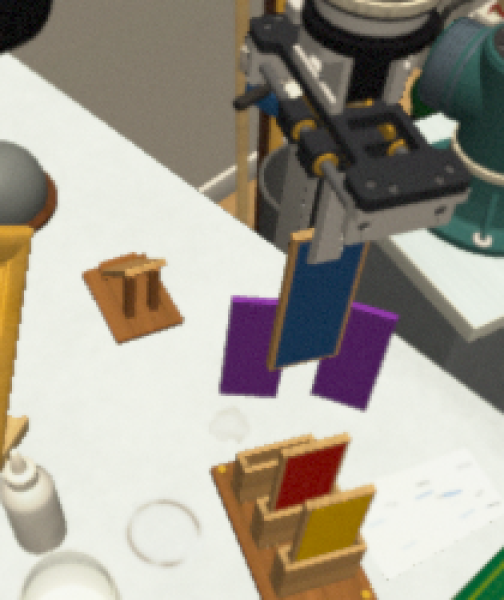

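The blue panel is clear of the rack (crop 315,300), upright, with red and yellow seated. Moving over the rest while tilting 45°.

Call:
move_arm(
  deltas=[0.1,-0.006,-0.014,-0.6,-3,0,1,0.2,-0.012,-0.028,-1.2,-6,0.5,1,0.3,-0.018,-0.042,-1.9,-9,1.2,1,0.4,-0.024,-0.056,-2.6,-12,2,1,0.5,-0.03,-0.07,-3.3,-15,3,1,0.6,-0.036,-0.084,-4,-18,4,1,0.7,-0.04,-0.1,-4.7,-21,5,1,0.785,-0.045,-0.11,-5.4,-24.2,5.7,1],
)

```text
time: 8.6
tool_pos: [0.4788, -0.0194, 0.2474]
ee_rot: [-2.351, -0.005, 3.069]
wrist_force: [-0.7, -0.2, -0.9]
width: 0.0075
finger_force: 30.0
```

Call:
move_arm(
  deltas=[0,0,0,0,0,0,1,0,0,0,0,0,0,1,0,0,0,0,0,0,1],
)

```text
time: 8.9
tool_pos: [0.4798, -0.0181, 0.2507]
ee_rot: [-2.358, 0.001, 3.067]
wrist_force: [0.6, -0.8, -1.0]
width: 0.0074
finger_force: 30.0
```

```bash
cat >> h.py <<'E'
def plane(B):
    c=B.mean(0);V=np.linalg.svd(B-c,full_matrices=False)[2];return c,V
def rp(Q,label=''):  # in rest coords relative to foot: along slope, width, normal (mm)
    d=(np.array(Q)-foot)*1000
    print(label,np.stack([d@t,d@w,d@n],-1).round(1).tolist())
E
python3 - <<'E'
from h import *
for nn in('side','top'):
    s=snap(nn); P=cloud(s);B=blue(s,P,.05); 
    if len(B)>50:
        c,V=plane(B);print(nn,len(B),'n',V[2].round(3));L=(B-foot)@np.stack([t,w,n],1)*1000
        print(np.percentile(L,[2,50,98],axis=0).round(1).tolist())
o=robot.get_obs();print(o['joint_positions'].round(2),o['ee_rot']);rp(o['tool_pos'],'tcp')
goto(foot+t*(.150+.004-.025-.030)+n*.008+w*.006+Z*.05,frame(-t,-n))
E
```

```text
side 383 n [-0.228  0.62   0.751]
[[549.5, -187.5, 70.2], [621.3, -15.8, 162.8], [631.1, 32.0, 211.1]]
top 624 n [-0.568  0.595 -0.569]
[[81.1, -24.3, -52.2], [174.9, -1.8, 117.3], [242.5, 216.9, 120.0]]
[ 0.36  0.12  1.41 -0.75  1.91 -1.28] [-2.35791539e+00  2.30582560e-03  3.06691036e+00]
tcp [207.0, 6.6, 114.3]
rv [ 0.002  0.002 -0.001] cm [0.08 7.08 7.28]
```

```bash
cat >> h.py <<'E'
def panel(name):
    s=snap(name);P=cloud(s);tp=robot.get_obs()['tool_pos'];I=s['image'].astype(int)
    m=(I[...,2]>I[...,0]+15)&(I[...,1]>I[...,0])&(np.linalg.norm(P-tp,axis=-1)<.2)&(P[...,2]>.03)
    k,l,st,_=cv2.connectedComponentsWithStats(m.astype(np.uint8));i=1+np.argmax(st[1:,4]);print(name,st[i]);return P[l==i],s
E
python3 - <<'E'
from h import *
B,s=panel('top');c,V=plane(B);print(V[2].round(3),V[0].round(3))
L=(B-foot)@np.stack([t,w,n],1)*1000
print(np.percentile(L,[1,50,99],axis=0).round(1).tolist())
cv2.imwrite('pics/c4.png',cv2.resize(s['image'][150:290,280:460,::-1],None,fx=4,fy=4,interpolation=3))
E
```

```text
top [337 207  36  26 617]
[ 0.052  0.708 -0.705] [-0.002  0.706  0.708]
[[121.1, -26.2, 114.3], [185.1, -5.0, 117.6], [248.8, 20.4, 121.3]]
```

View pics/c4.png

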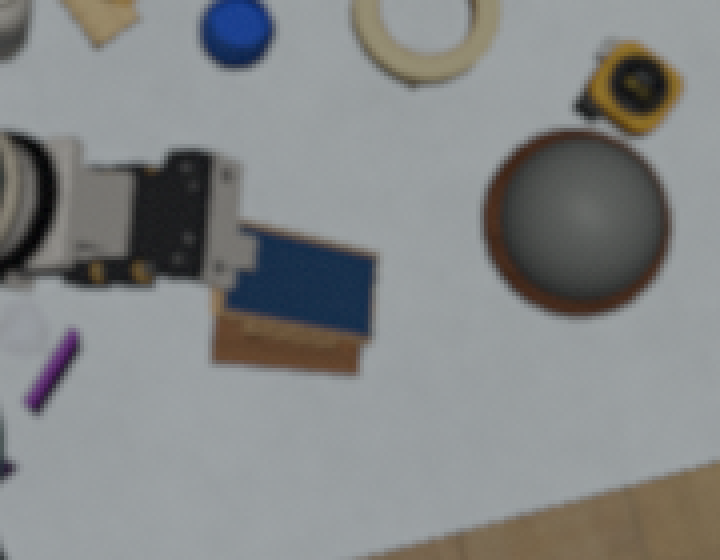

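The top view shows the panel at (305,280) held at 45° above the rest, lined up with it. Descending.

Call:
move_arm(
  deltas=[0,0,0,-0.3,1.8,1.8,1,0,0,0,-0.3,3.6,3.6,1,0,0,0,-0.3,5.4,5.4,1,0,0,0,-0.3,7,7,1,0,0,0,-0.3,8.2,8.2,1,0,0,0,-0.3,9.2,9.2,1,0,0,0,-0.3,9.8,9.8,1,0,0,0,-0.3,9.8,9.8,1],
)

```text
time: 9.85
tool_pos: [0.482, -0.0191, 0.1106]
ee_rot: [-2.355, -0.002, 3.067]
wrist_force: [-0.0, 0.3, -1.4]
width: 0.008
finger_force: 30.0
```

```bash
python3 - <<'E'
from h import *
B,s=panel('top');L=(B-foot)@np.stack([t,w,n],1)*1000
print(np.percentile(L,[1,50,99],axis=0).round(1).tolist())
print(cv2.minAreaRect(L[:,:2].astype(np.float32)))
rp(robot.get_obs()['tool_pos'],'tcp'); print(robot.get_obs()['wrist_force'])
E
```

```text
top [334 214  33  23 498]
[[20.4, -24.2, 14.9], [83.7, -3.0, 18.6], [149.5, 21.9, 22.6]]
((85.57264709472656, -1.0597782135009766), (137.13792419433594, 47.20744705200195), 0.07053403556346893)
tcp [107.7, 9.1, 16.1]
[ 0.1026095   0.48797858 -0.78595402]
```

Call:
move_arm(
  deltas=[0,0,0,0,0.3,0.3,1,0,0,0,0,0.6,0.5,1,0,0,0,0,0.9,0.7,1,0,0,0,0,0.9,0.7,1,0,0,0,0,0.9,0.7,1],
)

```text
time: 10.4
tool_pos: [0.4824, -0.0176, 0.1001]
ee_rot: [-2.356, -0.001, 3.067]
wrist_force: [-0.5, 0.0, -0.6]
width: 0.0074
finger_force: 30.0
```

```bash
python3 - <<'E'
from h import *
B,s=panel('top');L=(B-foot)@np.stack([t,w,n],1)*1000
print(np.percentile(L,[1,50,99],axis=0).round(1).tolist())
print(cv2.minAreaRect(L[:,:2].astype(np.float32)))
rp(robot.get_obs()['tool_pos'],'tcp'); print(robot.get_obs()['wrist_force'])
E
```

```text
top [333 215  33  22 492]
[[13.9, -23.8, 6.2], [77.8, -2.7, 10.0], [143.1, 22.6, 14.0]]
((79.00687408447266, -0.6670417785644531), (138.5554962158203, 47.25030517578125), 0.005667881108820438)
tcp [100.7, 9.0, 7.0]
[-0.06498689  0.20429324 -0.76606776]
```

Call:
move_arm(
  deltas=[0,0,0,0,0,0,0.6,0,0,0,0,0,0,0.4,0,0,0,0,0,0,0.3,0,0,0,0,0,0,0.3,0,0,0,0,0,0,0.3,0,0,0,0,0,-1.5,0.3,0,0,0,0,0,-4,0.3,0,0,0,0,0,-7,0.3],
)

```text
time: 11.25
tool_pos: [0.4857, 0.0323, 0.1503]
ee_rot: [-2.355, -0.002, 3.066]
wrist_force: [-0.4, -0.3, -0.1]
width: 0.0327
finger_force: 0.0
```

Call:
move_arm(
  deltas=[0,0,0,0,-1,-2.5,0.3,0,0,0,0,-4,-5,0.3,0,0,0,0,-7,-7,-0.2,0,0,0,0,-10,-9,-0.8,0,0,0,0,-13,-10,-1,0,0,0,0,-14,-10,-1],
)

```text
time: 11.85
tool_pos: [0.4848, 0.0038, 0.3239]
ee_rot: [-2.359, 0.008, 3.066]
wrist_force: [-0.9, 0.1, 0.0]
width: 0.0617
finger_force: 0.0
```

```bash
python3 - <<'E'
from h import *
B,s=panel('top');
if 1:
    L=(B-foot)@np.stack([t,w,n],1)*1000
    print(np.percentile(L,[1,50,99],axis=0).round(1).tolist(),cv2.minAreaRect(L[:,:2].astype(np.float32)))
o=robot.get_obs();print(o['joint_positions'].round(2),o['tool_pos'],o['width'])
for y in(w,-w):
    goto(foot+t*.075+n*(.10),frame(-n,y))
E
```

```text
top [334 214   5  17  43]
[[130.3, -21.0, 5.9], [137.8, 3.7, 9.3], [143.8, 22.5, 12.1]] ((136.9265594482422, 0.6978015899658203), (12.892571449279785, 44.46845245361328), 5.005188941955566)
[ 0.4   0.13  1.25 -0.78  2.03 -1.36] [0.48456649 0.00315055 0.32302995] 0.0653717661326962
rv [-1.202  1.213  1.209] cm [ 1.06  4.93 19.81]
rv [-1.213 -1.202 -1.211] cm [ 1.06  4.93 19.81]
```

Call:
move_arm(
  deltas=[-0.08,0.08,0.08,0,0,0,-1,-0.16,0.16,0.16,0,0,0,-1,-0.24,0.24,0.24,0,0,0,-1,-0.32,0.32,0.32,0,0,0,-1,-0.4,0.4,0.4,0,0,0,-1,-0.48,0.48,0.48,0,0,0,-1,-0.56,0.56,0.56,0,0,0,-1,-0.64,0.64,0.64,0,0,0,-1],
)

```text
time: 12.7
tool_pos: [0.4844, 0.0043, 0.3175]
ee_rot: [-2.92, -0.27, 2.203]
wrist_force: [0.6, 0.0, 0.4]
width: 0.094
finger_force: 0.0
```

```bash
python3 - <<'E'
from h import *
o=robot.get_obs();print(o['joint_positions'].round(2),o['tool_pos'],o['width'])
goto(foot+t*.075+n*.14,frame(-n,w))
E
```

```text
[-0.14  0.24  0.96  0.05  2.29 -0.77] [0.48436816 0.00425691 0.31754321] 0.09404020082715356
rv [-0.57   0.564  0.564] cm [-13.02  -6.76  12.88]
```

Call:
move_arm(
  deltas=[-0.075,0.075,0.075,-2,-1,0.5,-1,-0.15,0.15,0.15,-4,-2,1.5,-1,-0.225,0.225,0.225,-6,-3,3,-1,-0.3,0.3,0.3,-8,-4,5,-1,-0.375,0.375,0.375,-10,-5,7,-1,-0.45,0.45,0.45,-12,-6,9,-1,-0.51,0.51,0.51,-13,-6.7,11,-1,-0.57,0.565,0.565,-13,-6.8,12.9,-1],
)

```text
time: 13.5
tool_pos: [0.4647, -0.1309, 0.1752]
ee_rot: [-3.14, -0.788, 1.492]
wrist_force: [-0.1, 0.9, -0.2]
width: 0.0937
finger_force: 0.0
```

Call:
move_arm(
  deltas=[0,0,0,0,0,0,-1,0,0,0,0,0,0,-1],
)

```text
time: 13.7
tool_pos: [0.4653, -0.1296, 0.1777]
ee_rot: [3.139, -0.784, 1.502]
wrist_force: [0.5, -0.5, 0.9]
width: 0.094
finger_force: 0.0
```

```bash
python3 - <<'E'
from h import *
o=robot.get_obs();print(o['joint_positions'].round(2),o['tool_pos'],o['width'])
goto(foot+t*.075+n*.14,frame(-n,w))
B,s=panel('side'); L=(B-foot)@np.stack([t,w,n],1)*1000
print(np.percentile(L,[1,50,99],axis=0).round(1).tolist(),cv2.minAreaRect(L[:,:2].astype(np.float32)))
P=cloud(s);L=(P-foot)@np.stack([t,w,n],-1)*1000
m=(abs(L[...,0]-75)<15)&(abs(L[...,1])<75)&(L[...,2]>130)&(L[...,2]<240)
Q=L[m];print(len(Q),'lowest finger n',np.percentile(Q,[0,2,50],axis=0).round(1).tolist() if len(Q) else 0)
# width extents by side of fingers near lowest
for sg in(1,-1):
    q=Q[Q[:,1]*sg>20]
    if len(q): print(sg,len(q),np.percentile(q,[2,50,98],axis=0).round(1).tolist(),q[:,2].min())
cv2.imwrite('pics/c5.png',cv2.resize(s['image'][70:250,230:440,::-1],None,fx=3,fy=3,interpolation=3))
E
```

```text
[-0.82  0.24  1.42  0.61  2.01 -0.64] [ 0.46525671 -0.12964895  0.17771338] 0.09395648968726367
rv [-0.002  0.001  0.004] cm [-0.06 -0.03  0.18]
side [314 164  27   6  69]
[[5.8, -25.4, 10.2], [76.3, -3.5, 10.5], [128.2, 23.3, 10.7]] ((65.66638946533203, 0.37491607666015625), (125.08218383789062, 47.98385238647461), 2.7252376079559326)
357 lowest finger n [[65.3, -60.1, 173.9], [67.2, -58.6, 176.2], [84.4, -46.3, 208.3]]
1 178 [[67.4, 47.3, 175.9], [84.6, 54.8, 208.0], [88.1, 60.1, 238.7]] 173.9046039935781
-1 179 [[67.4, -59.3, 176.8], [84.2, -50.3, 208.8], [87.7, -46.7, 238.5]] 174.25622284635494
```

View pics/c5.png

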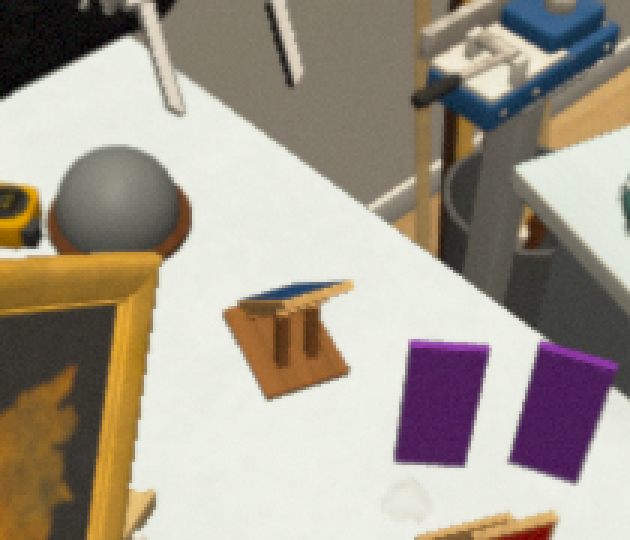

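The panel rests seated on the sloping face at (295,292) with the fingers astride above it. Descending along the slope normal by 17.7 cm and gripping the long sides.

Call:
move_arm(
  deltas=[0,0,0,0,0,3,-1,0,0,0,0,0,6,-1,0,0,0,0,0,9,-1,0,0,0,0,0,12,-1,0,0,0,0,0,14.5,-1,0,0,0,0,0,16.5,-1,0,0,0,0,0,17.7,-1,0,0,0,0,0,17.7,-1],
)

```text
time: 14.55
tool_pos: [0.4753, -0.0044, 0.0532]
ee_rot: [3.135, -0.782, 1.508]
wrist_force: [0.3, -0.4, -0.5]
width: 0.0944
finger_force: 0.0
```

```bash
python3 - <<'E'
from h import *
o=robot.get_obs();rp(o['tool_pos'],'tcp');print(o['wrist_force'])
s=snap('side');P=cloud(s);L=(P-foot)@np.stack([t,w,n],-1)*1000
m=(abs(L[...,0]-75)<15)&(abs(L[...,1])<75)&(abs(L[...,1])>44)&(L[...,2]>-30)&(L[...,2]<60)
Q=L[m];print(len(Q),np.percentile(Q,[0,5,50,100],axis=0).round(1).tolist())
E
```

```text
tcp [76.4, 0.9, -35.2]
[ 0.3190743  -0.39687441 -0.53793643]
303 [[65.5, -59.6, -2.3], [71.4, -56.8, 4.6], [85.0, 47.5, 31.0], [89.8, 60.5, 59.9]]
```

Call:
move_arm(
  deltas=[0,0,0,0,0,0,0.1,0,0,0,0,0,0,1,0,0,0,0,0,0,1,0,0,0,0,0,0,1,0,0,0,0,0,0,1,0,0,0,0,0,0,1,0,0,0,0,0,0,1],
)

```text
time: 15.3
tool_pos: [0.4749, -0.0062, 0.0528]
ee_rot: [3.136, -0.782, 1.503]
wrist_force: [-0.4, -2.3, 2.2]
width: 0.0594
finger_force: 30.0
```

Call:
move_arm(
  deltas=[0,0,0,0,0,-0.5,1,0,0,0,0,0,-1.5,1,0,0,0,0,0,-3,1,0,0,0,0,0,-5,1,0,0,0,0,0,-7,1,0,0,0,0,0,-9,1,0,0,0,0,0,-11,1,0,0,0,0,0,-11,1],
)

```text
time: 16.1
tool_pos: [0.4703, -0.0861, 0.133]
ee_rot: [3.13, -0.779, 1.505]
wrist_force: [1.0, 0.8, -0.7]
width: 0.0594
finger_force: 30.0
```

```bash
python3 - <<'E'
from h import *
o=robot.get_obs();print(o['joint_positions'].round(2),o['tool_pos'],o['width'])
# level tool above dome: fingers close along w-ish; TCP = real tip -32mm ; tip at +60mm above
for a in(w,np.array([.9,-.43,0]),np.array([.707,-.707,0])): goto(dome+Z*(.06-.032),frame(-Z,a))
E
```

```text
[-0.77  0.21  1.54  0.61  1.89 -0.65] [ 0.47028835 -0.08607535  0.13299135] 0.05937174747797295
rv [ 0.007 -0.779  0.004] cm [-14.02   8.42 -10.23]
rv [-0.137 -0.771  0.356] cm [-14.02   8.42 -10.23]
rv [-0.27  -0.748  0.678] cm [-14.02   8.42 -10.23]
```

Gripped at 59.4 mm. Carrying to above the dome while levelling.

Call:
move_arm(
  deltas=[0,-0.05,0,0,0.5,-2.5,1,0,-0.15,0,-0.5,1.5,-5,1,0,-0.25,0,-1.5,2.5,-7.5,1,0,-0.36,0,-3,4,-10,1,0,-0.47,0,-4.5,5.5,-12,1,0,-0.58,0,-6,7,-14,1,0,-0.68,0,-7.4,8,-15.5,1,0,-0.779,0,-8.4,8.4,-15.9,1],
)

```text
time: 16.9
tool_pos: [0.5413, -0.2618, 0.1852]
ee_rot: [3.136, 0.001, 1.499]
wrist_force: [-0.4, 0.3, -1.5]
width: 0.0596
finger_force: 30.0
```

Call:
move_arm(
  deltas=[0,0,0,0,0,0,1,0,0,0,0,0,0,1],
)

```text
time: 17.1
tool_pos: [0.5399, -0.2591, 0.1839]
ee_rot: [3.14, -0.006, 1.501]
wrist_force: [-0.6, -0.5, -0.4]
width: 0.0596
finger_force: 30.0
```

```bash
python3 - <<'E'
from h import *
o=robot.get_obs();tp=o['tool_pos'];print(o['joint_positions'].round(2),tp,o['width'],o['ee_rot'])
goto(dome+Z*(.06-.032),frame(-Z,w))
for nm in('side','top'):
    B,s=panel(nm);c,V=plane(B);print(nm,len(B),B.mean(0).round(4),'n',V[2].round(3),'ax',V[0].round(3),np.percentile(B,[1,99],axis=0).round(3).tolist())
    print(cv2.minAreaRect((B[:,:2]*1000).astype(np.float32)))
    cv2.imwrite('pics/d_%s.png'%nm,cv2.resize(s['image'][(60 if nm=='side' else 120):(200 if nm=='side' else 290),(190 if nm=='side' else 320):(370 if nm=='side' else 520),::-1],None,fx=3.5,fy=3.5,interpolation=3))
E
```

```text
[-0.55  0.2   1.23  0.01  1.72 -0.47] [ 0.53988188 -0.25908464  0.18387053] 0.05958621473204953 [ 3.13973858 -0.00615811  1.50051739]
rv [ 0.002 -0.006  0.005] cm [-0.47  0.21  7.58]
side [250  63  31  34 620]
side 620 [ 0.5381 -0.2566  0.2285] n [ 0.086 -0.007 -0.996] ax [0.122 0.993 0.003] [[0.511, -0.329, 0.226], [0.568, -0.194, 0.254]]
((540.91650390625, -261.186767578125), (141.30088806152344, 56.457576751708984), 85.76744079589844)
top [417 183  29  21 443]
top 443 [ 0.5434 -0.2208  0.2281] n [-0.002 -0.017 -1.   ] ax [-0.273  0.962 -0.016] [[0.519, -0.257, 0.223], [0.566, -0.192, 0.233]]
((541.6539306640625, -224.6770477294922), (68.5272216796875, 49.17837905883789), 85.80040740966797)
```

View pics/d_side.png

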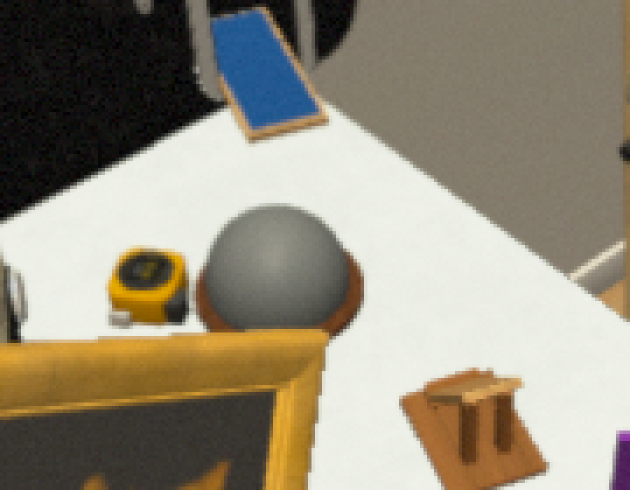

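The panel is level above the dome in the crop (270,75). Fine-centring and descending to about 8 mm above.

Call:
move_arm(
  deltas=[0,0.006,0,-0.35,0.15,2.5,1,0,0.006,0,-0.35,0.15,5,1,0,0.006,0,-0.35,0.15,7.5,1,0,0.006,0,-0.35,0.15,9.5,1,0,0.006,0,-0.35,0.15,11.5,1,0,0.006,0,-0.35,0.15,12.6,1,0,0.006,0,-0.35,0.15,13.2,1,0,0.006,0,-0.35,0.15,13.2,1],
)

```text
time: 18.0
tool_pos: [0.5415, -0.2637, 0.0519]
ee_rot: [3.139, -0.01, 1.499]
wrist_force: [0.2, 0.3, -1.4]
width: 0.0597
finger_force: 30.0
```

```bash
python3 - <<'E'
from h import *
import time
o=robot.get_obs();tp=o['tool_pos'];print(tp,o['ee_rot'],o['wrist_force'])
for nm in('side','top'):
    B,s=panel(nm);B=B[abs(B[:,2]-np.median(B[:,2]))<.008];c,V=plane(B);print(nm,len(B),'med z',np.median(B[:,2]),'n',V[2].round(3),cv2.minAreaRect((B[:,:2]*1000).astype(np.float32)))
print(robot.get_obs()['tool_pos'])
E
```

```text
[ 0.54150591 -0.26367501  0.05188189] [ 3.13936955 -0.01035543  1.49863842] [ 0.20131374  0.26551648 -1.36383906]
side [255 102  29  34 558]
side 558 med z 0.09673305086068618 n [-0.003 -0.007  1.   ] ((540.4764404296875, -266.103759765625), (139.99868774414062, 50.998207092285156), 85.03742980957031)
top [408 191  25  19 360]
top 357 med z 0.0966686158106842 n [ 0.024  0.023 -0.999] ((544.1304321289062, -227.42588806152344), (66.27444458007812, 49.78966522216797), 85.1921615600586)
[ 0.54257227 -0.26404875  0.05359379]
```

Call:
move_arm(
  deltas=[0,0,0,0.15,0.1,0.2,1,0,0,0,0.15,0.1,0.4,1,0,0,0,0.15,0.1,0.5,1,0,0,0,0.15,0.1,0.6,1,0,0,0,0.15,0.1,0.6,1],
)

```text
time: 18.6
tool_pos: [0.5431, -0.262, 0.0464]
ee_rot: [3.138, -0.009, 1.499]
wrist_force: [0.8, -0.8, -0.8]
width: 0.0595
finger_force: 30.0
```

Call:
move_arm(
  deltas=[0,0,0,0,0,0.05,1,0,0,0,0,0,0.1,1,0,0,0,0,0,0.1,1],
)

```text
time: 18.9
tool_pos: [0.5431, -0.2621, 0.0455]
ee_rot: [3.138, -0.009, 1.499]
wrist_force: [0.0, 0.4, -1.3]
width: 0.0594
finger_force: 30.0
```

```bash
python3 - <<'E'
from h import *
B,s=panel('side');B=B[abs(B[:,2]-np.median(B[:,2]))<.008];print('med z',np.median(B[:,2]),cv2.minAreaRect((B[:,:2]*1000).astype(np.float32)))
o=robot.get_obs();print(o['tool_pos'],o['wrist_force'],o['wrist_torque'])
E
```

```text
side [255 105  28  34 563]
med z 0.09028962688803699 ((542.0557250976562, -262.6582336425781), (142.3260040283203, 50.55220413208008), 85.46320343017578)
[ 0.54313079 -0.26206175  0.04553765] [-0.18505592  0.61394636 -0.52740905] [-0.04739388  0.06497851  0.02754731]
```

Call:
move_arm(
  deltas=[0,0,0,0,0,0.05,1,0,0,0,0,0,0.08,1,0,0,0,0,0,0.08,1],
)

```text
time: 19.25
tool_pos: [0.5432, -0.2621, 0.0448]
ee_rot: [3.138, -0.009, 1.499]
wrist_force: [-0.6, -0.6, -0.1]
width: 0.0595
finger_force: 30.0
```

Call:
move_arm(
  deltas=[0,0,0,0,0,0.03,1,0,0,0,0,0,0.06,1,0,0,0,0,0,0.06,1],
)

```text
time: 19.55
tool_pos: [0.5432, -0.2621, 0.0448]
ee_rot: [3.138, -0.009, 1.499]
wrist_force: [-0.9, -0.1, 1.8]
width: 0.0597
finger_force: 30.0
```

Contact made (z stopped, about +3 N). Releasing, then checking before retreating.

Call:
move_arm(
  deltas=[0,0,0,0,0,0,0.1,0,0,0,0,0,0,-0.6,0,0,0,0,0,0,-1,0,0,0,0,0,0,-1,0,0,0,0,0,0,-1,0,0,0,0,0,0,-1,0,0,0,0,0,0,-1],
)

```text
time: 20.25
tool_pos: [0.5431, -0.2621, 0.044]
ee_rot: [3.138, -0.009, 1.499]
wrist_force: [0.4, 0.3, -0.1]
width: 0.0938
finger_force: 0.0
```

```bash
python3 - <<'E'
from h import *
B,s=panel('side');B=B[abs(B[:,2]-np.median(B[:,2]))<.02];c,V=plane(B);print('med z',np.median(B[:,2]),'n',V[2].round(3),cv2.minAreaRect((B[:,:2]*1000).astype(np.float32)))
o=robot.get_obs();print(o['tool_pos'],o['wrist_force'],o['width'])
E
```

```text
side [252 105  31  34 585]
med z 0.08946197857221472 n [ 0.009 -0.    -1.   ] ((541.7376098632812, -264.578369140625), (142.28570556640625, 50.00096893310547), 85.48519897460938)
[ 0.54316249 -0.26204235  0.04408922] [-0.61288958  0.37677719  0.35736911] 0.09425168862605156
```

Panel is level (under 1°) and centred. Retreating straight up.

Call:
move_arm(
  deltas=[0,0,0,0,0,-0.5,-1,0,0,0,0,0,-1.5,-1,0,0,0,0,0,-3.5,-1,0,0,0,0,0,-6.5,-1,0,0,0,0,0,-10,-1,0,0,0,0,0,-14,-1,0,0,0,0,0,-17,-1,0,0,0,0,0,-17,-1],
)

```text
time: 21.1
tool_pos: [0.5449, -0.2651, 0.2219]
ee_rot: [3.127, -0.003, 1.499]
wrist_force: [0.4, -0.1, 0.7]
width: 0.0939
finger_force: 0.0
```

Call:
move_arm(
  deltas=[0,0,0,0,0,0,-1,0,0,0,0,0,0,-1,0,0,0,0,0,0,-1,0,0,0,0,0,0,-1,0,0,0,0,0,0,-1],
)

```text
time: 21.6
tool_pos: [0.5421, -0.2634, 0.213]
ee_rot: [3.14, -0.01, 1.499]
wrist_force: [0.2, -0.2, -0.0]
width: 0.0938
finger_force: 0.0
```

```bash
python3 - <<'E'
from h import *
s=snap('side','fin.png');P=cloud(s);B=blue(s,P,.06);B=B[np.linalg.norm(B[:,:2]-dome[:2],axis=1)<.12];c,V=plane(B);print(len(B),'med z',np.median(B[:,2]),'n',V[2].round(3),cv2.minAreaRect((B[:,:2]*1000).astype(np.float32)))
E
```

```text
575 med z 0.08960042263190415 n [ 0.008 -0.001 -1.   ] ((542.1612548828125, -263.5633239746094), (139.43496704101562, 49.83696365356445), 85.98780059814453)
```

View pics/fin.png

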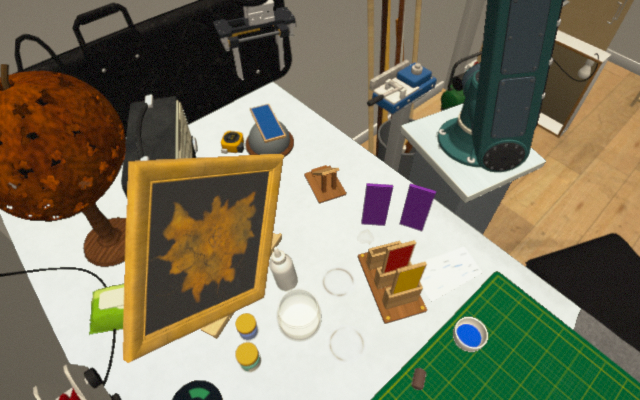

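The blue panel lies balanced on the dome at (267,122), red (398,257) and yellow (408,280) are in their slots, and the gripper is clear at (257,40). Handing in.

```bash
python3 -c "
from bench import robot
print(robot.close_job())"
```

```text
the job is handed in; nothing more can be done
None
```

The blue panel is resting on the dome, released, level within about 1° and within about 2 mm of centre by the side camera; red and yellow are still in their slots, and the job is handed in (no verdict was returned).

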